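Lay a neck blank down against the planing stop

TASK

The violin neck blank stands on end on the planing board, just in front of the stop. Tip it over away from the stop and lay it gently down along the board on its broad side, guiding it with the fingers all the way down so that it never falls or drops; then push it endwise until its foot end butts squarely against the stop. Nothing is to be picked up: never lift the blank off the board, and leave the other things where they are.

Things in the scene. Friction and masses are not known exactly. Their poses are not given: they have to be found in the camera images.
- board: Planing board fixed to the bench: pale wooden slab 140 mm (its x) by 230 mm (its y) by 45 mm thick, a dark hardwood stop across its -y end. Origin at the centre of its underside, on the bench; z up; +y points along the board from the stop to the open end. Board's top at z = 45 mm.
- board_stop (a point): Middle of the stop's working face, which looks along the board's +y; at board y = -95 mm, 11 mm above the board's top. The stop is 140 mm wide, 20 mm thick, and stands 22 mm above the board's top. Same axes as the board.
- board_end (a point): Middle of the upper edge of the board's open end, at board y = +115 mm, z = 45 mm; clear bench beyond it. Same axes as the board.
- blank: Neck blank: loose maple billet 55 (its x) by 38 (its y) by 220 mm (its z), 0.2 to 0.42 kg, mass centre in the middle. Stands on its foot end on the board, its back 5 to 20 mm from the stop, within 5 deg of square to it. Origin at the foot end's centre; z runs to the white wax-sealed end; +y points away from the stop.
- blank_foot (a point): Centre of the blank's foot end, the end that must butt against the stop. Same axes as the blank.
- blank_top (a point): Centre of the blank's sealed end, 220 mm from the foot. Tipped over, this end overhangs the board's open end by 53 to 68 mm, so a fingertip fits under it; butted against the stop, the blank still overhangs 10 mm. Same axes as the blank.
- blank_edge (a point): Middle of the blank's +y foot edge, about which it tips; on the board (z = 45 mm) before and after. Wood friction holds it from skidding. Past about 10 deg of tilt the blank falls by itself, unless something stays in front of it.
- glue: white glue bottle, 60 mm across, 150 mm tall, standing beside the planing board; bystander. Origin at its underside, or on its axis for a lying tool
- offcut: short rectangular maple offcut, 45 x 40 mm, 90 mm tall, standing on the bench beside the board on the robot's side; bystander. Origin at its underside, or on its axis for a lying tool
- fingerplane: small brass finger plane, 26 x 70 mm, 32 mm tall, lying beside the board; bystander. Origin at its underside, or on its axis for a lying tool
- gouge: gouge with wooden handle, about 200 mm long, lying on the bench; bystander. Origin at its underside, or on its axis for a lying tool
- mallet: wooden mallet, about 260 mm long, lying on the bench; bystander. Origin at its underside, or on its axis for a lying tool
- jar: empty glass jar, 70 mm across, 100 mm tall; bystander. Origin at its underside, or on its axis for a lying tool
- bridges: small wooden violin bridge, 50 mm wide, 30 mm tall, standing; bystander. Origin at its underside, or on its axis for a lying tool

How it is judged:
By the outcome, as a careful person would: the job done as asked, in the order asked, and still so for the second after the job is handed in, with the robot touching nothing.
It also fails if it takes over 64 s, if anything falls off the work surface, if the arm or the gripper's body presses on something with over 40 N, if the wrist force passes 120 N, or if a joint passes its speed limit or range.

ROBOT

A 6-joint arm with a two-finger parallel gripper is mounted at the origin on the work surface. World frame = base frame: x ahead of the robot, y to its left, z up, the work surface at z = 0. Lengths are in m, angles in rad, forces in N, time in s.
With the tool pointing down it reaches from about 0.425 to 0.95 m from the base axis. Payload 3.5 kg.
Tool frame: the origin (TCP) lies on the centre line of the jaws, within the pads' length; the fingertips stand ahead of it and the grasp point (between the pads) lies 11 mm behind it (tips_ahead is the z of the fingertips in the tool frame, in m); z points along the fingers, y is the direction in which the jaws open and shut (so a half turn about z gives the same grasp; the last joint's range is limited). The gripper opens to 85 mm and grips with 20 to 120 N. Pads are 22 mm wide; open, the fingers measure 114 mm over their backs; the gripper's body (76 mm by 85 mm) begins 54 mm behind the grasp point. The pads swing forward as they close: fully open they stand 13 mm farther back than shut.
Start: joints at [1.113, 0.286, 1.577, -0, 1.279, -0.15], TCP at [0.204, 0.643, 0.239] pointing down, gripper open.
Joint ranges: [-2.77, 2.77], [-0.9, 2.22], [0.21, 2.48], [-1.53, 4.67], [0.24, 2.81], [-2.84, 2.84]. Speed limits (rad/s): [2.79, 2.79, 3.14, 3.14, 3.14, 3.14].

INTERFACE

Orientations are given as a unit quaternion [x, y, z, w].
In Python, from plant import * gives the robot as it stands. The module is installed in compiled form; this text tells all that it offers.
- The arm moves only by the tool move_arm, never from a script. Its arguments are lists of equal length, an entry for each row: "linear": the shift along the world's x, y, z in m, a list of three; "twist": the turn, a rotation vector about the world's x, y, z in degrees, a list of three. A call has 1 to 20 rows; each row shifts and turns the pose as measured when the row begins; what a row does not reach is not made up. A row lasts 1/12 s, in which the tool goes at most 41.7 mm and 7.16 degrees, less where a joint would pass 70% of its speed; a pose out of reach is approached as far as the arm can. A call is refused whole if a number of a shift passes 0.0417 or a number of a turn 7.16, either way. A call with a gripper value outside its range is refused whole. "grip" is the opening, from 0 (shut) to 1 (fully open), set as the call begins (left out, the last holds). The fingers move at their own pace and stop on an object; "force" is the grip in N (left out, the last holds). Time passes only in rows, so rows that do not move let the fingers close. It gives the time, the measured TCP pose, the force and the opening at its end, in the units of the state.
- get_state(): the state, without advancing time (a new reading comes with each control period).
- read_camera(name): name is "scene" or "top" or "wrist"; returns a dict with "img" (480x640x3 uint8, blue, green, red), "depth" (480x640 float32, m along the optical axis (not along the pixel's ray), 0 where there is no reading), "fx", "fy", "cx", "cy" (pixels), "rvec" (rotation vector, rad) and "tvec" (3), from world to camera coordinates, as OpenCV has them. Camera axes: x right, y down, z forward; pixel columns grow to the right and rows downward; lengths in m; the calibration is good to about 2 mm. A picture is of the moment at which its call begins.
- sign_off(): hands the job in, once; it reports no verdict.
The state is a dict: "time": time; "qpos": joint angles; "dq": joint speeds; "joint_efforts": joint torques, N m; "eef_pos": TCP position; "tcp_rot": TCP orientation; "contact_force": force on the tool from outside, world axes, zero at the start; "wrist_torque": the same for the moment, N m; "opening": opening from 0.0 (shut) to 1.0 (fully open).
Only numpy, scipy, OpenCV 4.12 (cv2) and the standard library are available. Lean on these libraries where they do the work, as an engineer would, in place of code of your own. Each camera call takes 0.05 s, during which the arm holds its last target.

## Working session

There is one attempt and no reset: what is moved stays moved. The work goes in short steps, Python scripts to look and compute and a tool call to move; the robot and the scene stay as the last step left them, time stands still between calls to the robot, and variables do not carry over. Pictures are saved under pics/ and viewed, and the job is handed in when it is done.

Besides the shell and the picture viewer there is one more tool, called after "Call:" as name(argument=value, ...) on one line, values as JSON. move_arm: Moves the arm, as the interface text tells. Its arguments: {"type":"object","properties":{"linear":{"type":"array","items":{"type":"array","items":{"type":"number"}}},"twist":{"type":"array","items":{"type":"array","items":{"type":"number"}}},"grip":{"type":"number"},"force":{"type":"number"}},"required":["linear","twist"]}

```bash
mkdir -p pics; cat > h.py <<'E'
import numpy as np, cv2
from plant import *
def look(n,fn):
    c=read_camera(n); cv2.imwrite('pics/'+fn+'.png',c['img']); np.savez('pics/'+fn+'.npz',**c); return c
def world(c,u,v,d=None):
    if d is None: d=float(c['depth'][int(v),int(u)])
    R,_=cv2.Rodrigues(np.asarray(c['rvec'],float)); t=np.asarray(c['tvec'],float).reshape(3)
    p=np.array([(u-c['cx'])/c['fx']*d,(v-c['cy'])/c['fy']*d,d]); return R.T@(p-t)
def cloud(c):
    v,u=np.mgrid[0:480,0:640]; d=c['depth']; R,_=cv2.Rodrigues(np.asarray(c['rvec'],float)); t=np.asarray(c['tvec'],float).reshape(3)
    p=np.stack([(u-c['cx'])/c['fx']*d,(v-c['cy'])/c['fy']*d,d],-1); P=(p-t)@R; P[d==0]=np.nan; return P
E
python3 - <<'E'
from h import *
s=get_state(); print({k:np.round(v,4) for k,v in s.items()}, [x for x in dir() if 'tip' in x], )
try: print(tips_ahead)
except Exception as e: print(e)
for n in ('scene','top','wrist'): look(n,n+'0')
E
```

```text
{'time': np.float64(0.0), 'qpos': array([ 1.113 ,  0.2872,  1.5782, -0.    ,  1.2786, -0.15  ]), 'dq': array([-0.0004,  0.0003, -0.0008, -0.0015,  0.0024, -0.0003]), 'joint_efforts': array([ 1.00000e-04, -4.05961e+01, -2.92637e+01, -1.00000e-04,
        5.70000e-03, -0.00000e+00]), 'eef_pos': array([0.2042, 0.6427, 0.2379]), 'tcp_rot': array([ 1.533e-01,  9.882e-01, -1.100e-03, -4.000e-04]), 'contact_force': array([-0.447 , -0.2105, -0.5483]), 'wrist_torque': array([-0.0169, -0.0219,  0.0616]), 'opening': np.float64(0.9985)} ['tips_ahead']
0.008
```

View pics/scene0.png

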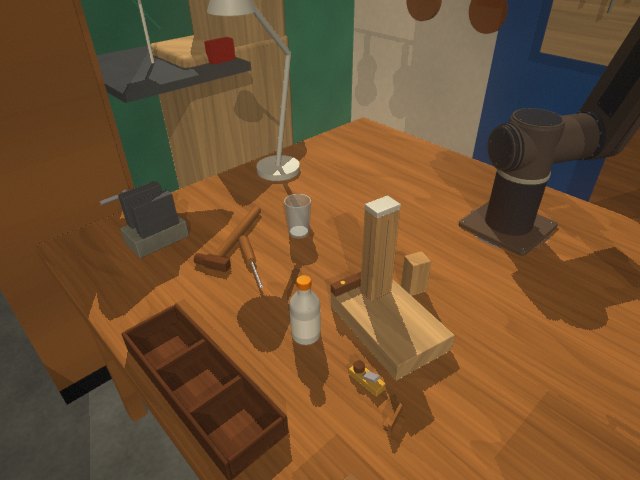

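View pics/top0.png

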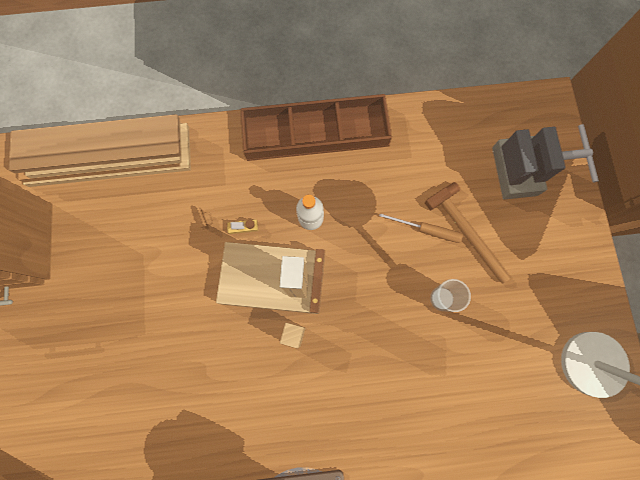

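View pics/wrist0.png

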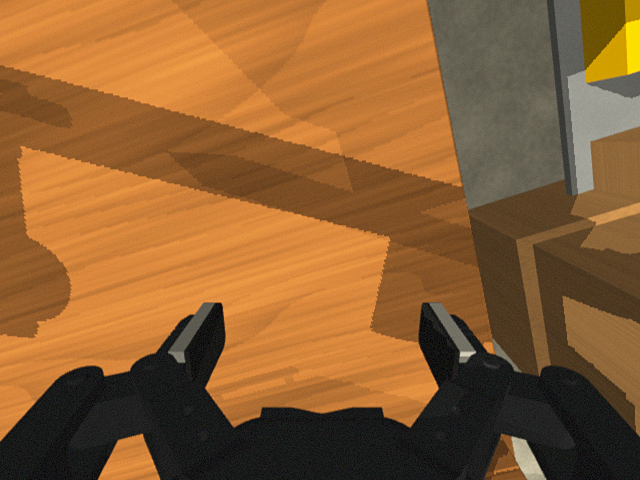

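The views show the blank standing near the dark stop (scene about 380,250; top 292,272). The glue bottle stands on the far side, the offcut on the near side, and the plane by the open end. Next I measure from the depth images.

```bash
python3 - <<'E'
from h import *
for n in ('top','scene'):
    c=dict(np.load(f'pics/{n}0.npz')); P=cloud(c)
    R,_=cv2.Rodrigues(c['rvec']); print(n,'cam at',np.round(-R.T@c['tvec'].reshape(3),3))
    if n=='top':
        for uv in [(292,272),(240,275),(318,280),(292,336),(309,202),(240,226),(208,217),(300,470),(225,244),(323,250),(218,302),(318,310)]: print(uv,np.round(P[uv[1],uv[0]],4))
    else:
        for uv in [(382,206),(378,260),(395,330),(417,258),(304,282),(367,377),(392,415),(350,283)]: print(uv,np.round(P[uv[1],uv[0]],4))
    z=P[...,2]
    def rect(name,m):
        m=m.astype(np.uint8); k,l,st,_=cv2.connectedComponentsWithStats(m)
        i=1+np.argmax(st[1:,4]); q=P[l==i]; r=cv2.minAreaRect((q[:,:2]*1000).astype(np.float32)); print(name,len(q),'z',np.median(q[:,2]).round(4),r, 'mean',q[:,:2].mean(0).round(4))
        print(cv2.boxPoints(r).round(1).tolist())
    u=np.arange(640)[None,:]+0*z; v=np.arange(480)[:,None]+0*z
    if n=='top': w=(u>200)&(u<340)&(v>225)&(v<330)
    else: w=(u>320)&(u<460)&(v>180)&(v<380)
    rect('top face',w&(abs(z-.265)<.006))
    rect('board',w&(abs(z-.045)<.004))
    rect('stop',w&(abs(z-.067)<.004))
    rect('board+stop',w&(z>.04)&(z<.072))
E
```

```text
top cam at [ 0.381 -0.088  1.048]
(292, 272) [ 0.4917 -0.0428  0.2638]
(240, 275) [0.5286 0.0868 0.0444]
(318, 280) [ 0.4957 -0.0867  0.0657]
(292, 336) [ 0.3827 -0.0204  0.0898]
(309, 202) [ 0.6503 -0.0854  0.1504]
(240, 226) [0.6469 0.0825 0.0255]
(208, 217) [0.6831 0.1612 0.0048]
(300, 470) [ 0.1045 -0.0054  0.0025]
(225, 244) [0.6038 0.1166 0.0428]
(323, 250) [ 0.5605 -0.1048  0.0691]
(218, 302) [0.4739 0.1393 0.0449]
(318, 310) [ 0.4311 -0.0798  0.0659]
top face 687 z 0.2642 ((492.1502990722656, -42.66154098510742), (38.66312026977539, 55.60683059692383), 80.18655395507812) mean [ 0.4916 -0.0428]
[[461.5, -57.0], [516.2999877929688, -66.4000015258789], [522.7999877929688, -28.399999618530273], [468.0, -18.899999618530273]]
board 4522 z 0.0442 ((519.7915649414062, 27.377517700195312), (210.77059936523438, 140.08921813964844), 78.24444580078125) mean [0.5198 0.0408]
[[429.70001220703125, -61.5], [566.9000244140625, -90.0999984741211], [609.7999877929688, 116.30000305175781], [472.70001220703125, 144.8000030517578]]
stop 560 z 0.0662 ((496.31005859375, -84.97113800048828), (19.9222
[... 1266 characters left out ...]
295 0.0459]
[[426.20001220703125, -72.80000305175781], [565.2000122070312, -101.5], [611.0, 120.30000305175781], [472.0, 149.0]]
stop 254 z 0.0673 ((527.587646484375, -88.4527816772461), (23.652475357055664, 76.49935150146484), 78.22463989257812) mean [ 0.5319 -0.088 ]
[[487.70001220703125, -92.19999694824219], [562.5999755859375, -107.80000305175781], [567.4000244140625, -84.69999694824219], [492.6000061035156, -69.0999984741211]]
board+stop 5700 z 0.0459 ((517.9114379882812, 20.497238159179688), (233.13949584960938, 141.9387969970703), 78.33158874511719) mean [0.5289 0.0337]
[[424.79998779296875, -79.30000305175781], [563.7999877929688, -108.0], [611.0, 120.30000305175781], [472.0, 149.0]]
```

```bash
python3 - <<'E'
import cv2
a=cv2.imread('pics/top0.png')[180:360,180:360]; cv2.imwrite('pics/top0c.png',cv2.resize(a,(600,600),interpolation=cv2.INTER_CUBIC))
a=cv2.imread('pics/scene0.png')[180:440,280:480]; cv2.imwrite('pics/scene0c.png',cv2.resize(a,(460,598),interpolation=cv2.INTER_CUBIC))
E
```

```text
(no output)
```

View pics/top0c.png

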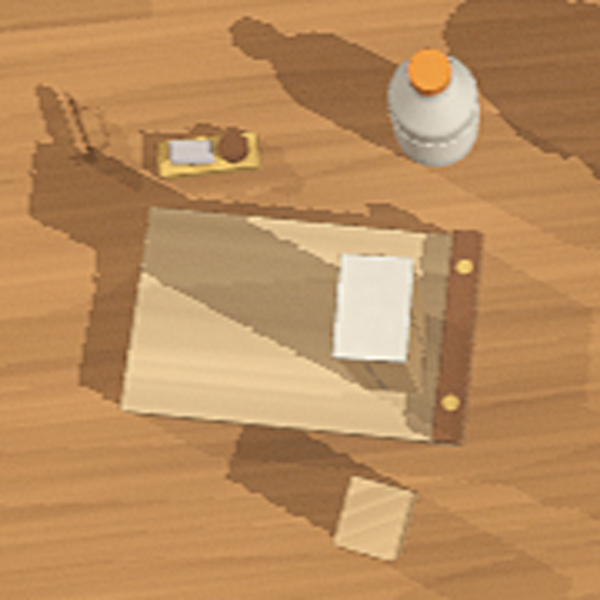

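View pics/scene0c.png

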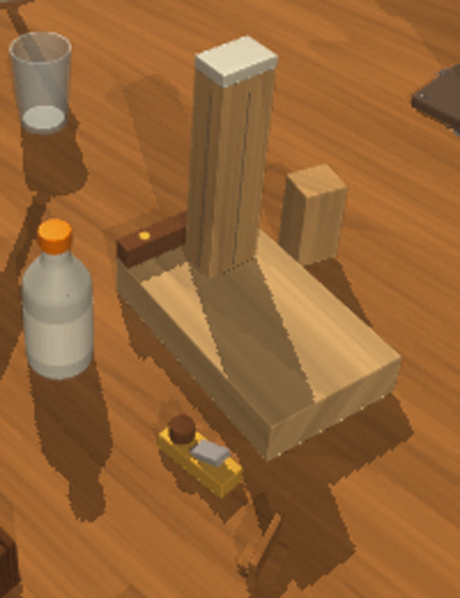

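Call:
move_arm(linear=[[0,0,0.04],[0,0,0.04],[0.01,-0.01,0.04],[0.02,-0.0285,0],[0.02,-0.0285,0],[0.02,-0.0285,0],[0.02,-0.0285,0],[0.02,-0.0285,0],[0.02,-0.0285,0],[0.02,-0.0285,0],[0.02,-0.0285,0],[0.02,-0.0285,0],[0.02,-0.0285,0],[0.02,-0.0285,0]], twist=[[0,0,0],[0,0,0],[0,0,-3.4],[0,0,-3.4],[0,0,-3.4],[0,0,-3.4],[0,0,-3.4],[0,0,-3.4],[0,0,-3.4],[0,0,-3.4],[0,0,-3.4],[0,0,-3.4],[0,0,-3.4],[0,0,-3.4]], grip=1, force=20)

```text
time: 1.32
eef_pos: [0.434, 0.3053, 0.3555]
tcp_rot: [0.497, 0.868, -0.004, -0.005]
contact_force: [-0.0, 0.4, -1.3]
opening: 0.998
```

Call:
move_arm(linear=[[0.005,-0.029,0],[0.005,-0.029,0],[0.005,-0.029,0],[0.005,-0.029,0],[0.005,-0.029,0],[0.005,-0.029,0],[0.005,-0.029,0],[0.005,-0.029,0],[0.005,-0.029,0],[0.005,-0.029,0],[0.005,-0.029,0],[0.003,-0.028,0],[0,0,0],[0,0,0]], twist=[[0,0,-3.3],[0,0,-3.3],[0,0,-3.3],[0,0,-3.3],[0,0,-3.3],[0,0,-3.3],[0,0,-3.3],[0,0,-3.3],[0,0,-3.3],[0,0,-3.3],[0,0,-3.3],[0,0,-3.3],[0,0,0],[0,0,0]])

```text
time: 2.48
eef_pos: [0.4922, -0.0656, 0.3499]
tcp_rot: [0.777, 0.63, -0.004, -0.008]
contact_force: [0.1, 0.1, -0.1]
opening: 1.001
```

```bash
cat >> h.py <<'E'
from scipy.spatial.transform import Rotation as Ro
e=np.array([.2036,.979,0]); bx=np.array([.979,-.2036,0]); B0=np.array([.5178,.0179,0.])
def bc(p): p=np.asarray(p)-B0; return np.stack([p@bx,p@e,p[...,2]],-1)
def st():
    s=get_state(); R=Ro.from_quat(s['tcp_rot']).as_matrix(); p=np.array(s['eef_pos'])
    print('t',round(float(s['time']),2),'p',p.round(4),'board',(bc(p)*1000).round(1),'f',np.round(s['contact_force'],1),'op',round(float(s['opening']),3),'q',np.round(s['qpos'],2))
    print(' z_tool(board)',np.round([R[:,2]@bx,R[:,2]@e,R[2,2]],3),'ytool angle',np.degrees(np.arctan2(R[1,1],R[0,1])).round(2),'ytool z',R[2,1].round(3))
    return s
E
python3 - <<'E'
from h import *
st(); c=look('wrist','wrist1'); look('top','top1')
R,_=cv2.Rodrigues(c['rvec']); print(np.round(-R.T@c['tvec'].reshape(3),3))
E
```

```text
t 2.48 p [ 0.4922 -0.0656  0.3499] board [ -8.  -86.9 349.9] f [ 0.1  0.1 -0.1] op 1.001 q [-0.34 -0.17  1.86  0.    1.48 -0.13]
 z_tool(board) [-0.018  0.004 -1.   ] ytool angle -11.93 ytool z -0.018
[0.51  0.008 0.486]
```

View pics/wrist1.png

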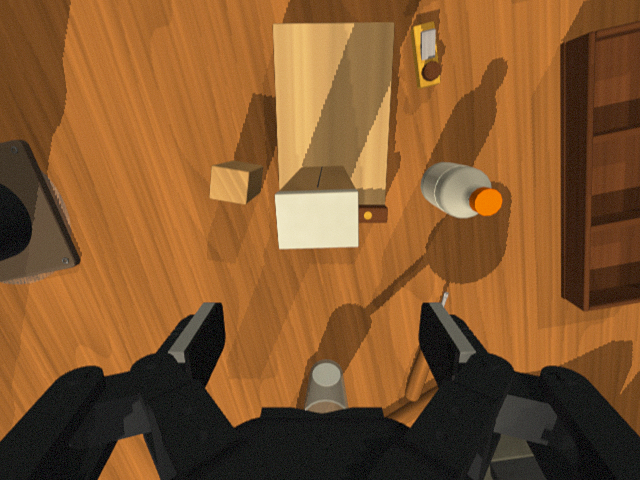

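View pics/top1.png

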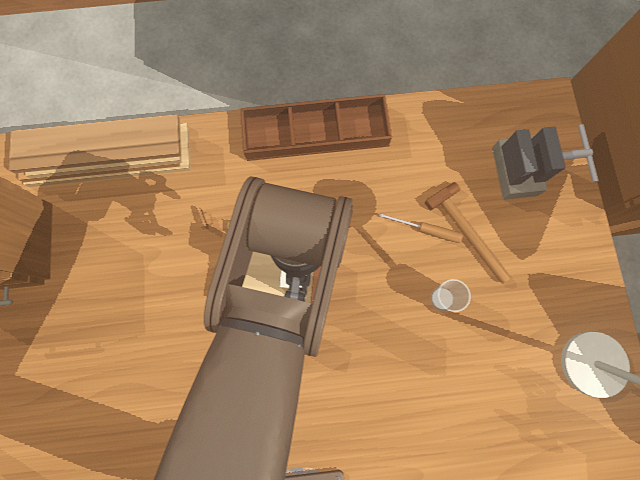

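```bash
python3 - <<'E'
from h import *
c=dict(np.load('pics/wrist1.npz')); P=cloud(c); b=bc(P)
z=P[...,2]; u=np.arange(640)[None,:]+0*z; v=np.arange(480)[:,None]+0*z
for nm,w in (('top',(v<300)&(u<400)&(u>250)&(abs(z-.265)<.008)),('board',(v<215)&(u<400)&(u>265)&(abs(z-.045)<.005)),('stop',(v<240)&(v>190)&(u<400)&(u>355)&(abs(z-.067)<.005))):
    q=P[w]; r=cv2.minAreaRect((q[:,:2]*1000).astype(np.float32)); print(nm,len(q),np.median(q[:,2]).round(4),r); bp=cv2.boxPoints(r)/1000; print((bc(np.c_[bp,np.zeros(4)])[:,:2]*1000).round(1).tolist())
# analytic corners
for uv in [(276,193),(357,190),(358.5,247),(279,249)]:
    d=c['depth'][220,318]; p=world(c,*uv,d); print(p.round(4),(bc(p)*1000).round(1))
E
```

```text
top 4700 0.2668 ((491.6890563964844, -41.81812286376953), (38.928802490234375, 55.575870513916016), 79.84645080566406)
[[-40.6, -84.0], [14.9, -82.5], [13.8, -43.6], [-41.7, -45.1]]
board 18061 0.0466 ((519.2105712890625, 28.91033935546875), (210.47406005859375, 140.3446807861328), 78.19432067871094)
[[-71.1, -94.1], [69.2, -94.2], [69.4, 116.2], [-70.9, 116.4]]
stop 459 0.0684 ((546.1354370117188, -93.52566528320312), (19.308359146118164, 37.1141242980957), 78.06173706054688)
[[31.8, -112.9], [69.0, -113.0], [69.0, -93.7], [31.9, -93.6]]
[ 0.4684 -0.0191  0.2624] [-40.8 -46.3 262.4]
[ 0.5219 -0.0285  0.2608] [ 13.5 -44.6 260.8]
[ 0.5155 -0.0645  0.2721] [ 14.6 -81.1 272.1]
[ 0.4631 -0.0547  0.2735] [-38.7 -82.2 273.5]
```

```bash
cat >> h.py <<'E'
BY=np.array([np.cos(np.radians(79.85)),np.sin(np.radians(79.85)),0]); BX=np.array([BY[1],-BY[0],0]); Z=np.array([0,0,1.])
C=np.array([.4918,-.0419,0.]); E0=C+.019*BY+.045*Z
def orient(tilt,by=BY):  # tilt deg, + = tool points toward +y
    t=np.radians(tilt); z=-np.cos(t)*Z+np.sin(t)*by; y=np.array([by[1],-by[0],0]); return np.c_[np.cross(y,z),y,z]
def plan(p,R,n,s=None):
    s=s or get_state(); dp=(p-np.array(s['eef_pos'])); dr=np.degrees(Ro.from_matrix(R@Ro.from_quat(s['tcp_rot']).as_matrix().T).as_rotvec())
    print('total',dp.round(4),dr.round(2),'| per row/',n,(dp/n).round(4).tolist(),(dr/n).round(2).tolist())
E
python3 - <<'E'
from h import *
R=orient(45); G=C+.240*Z
plan(G-.056*R[:,2],R,12)
E
```

```text
total [-0.0074 -0.0164 -0.0703] [43.79 -9.49  1.16] | per row/ 12 [-0.0006, -0.0014, -0.0059] [3.65, -0.79, 0.1]
```

Call:
move_arm(linear=[[0,-0.002,0],[0,-0.002,0],[0,-0.002,0],[0,-0.002,0],[-0.001,-0.002,-0.004],[-0.001,-0.002,-0.008],[-0.001,-0.002,-0.008],[-0.001,-0.002,-0.01],[-0.001,0,-0.01],[-0.001,0,-0.01],[-0.001,0,-0.01],[-0.001,0,-0.01],[0,0,0],[0,0,0]], twist=[[3.65,-0.8,0.1],[3.65,-0.8,0.1],[3.65,-0.8,0.1],[3.65,-0.8,0.1],[3.65,-0.8,0.1],[3.65,-0.8,0.1],[3.65,-0.8,0.1],[3.65,-0.8,0.1],[3.65,-0.8,0.1],[3.65,-0.8,0.1],[3.65,-0.8,0.1],[3.65,-0.8,0.1],[0,0,0],[0,0,0]])

```text
time: 3.75
eef_pos: [0.4846, -0.0596, 0.2822]
tcp_rot: [0.69, 0.603, 0.312, -0.251]
contact_force: [-0.3, 0.0, 1.0]
opening: 0.999
```

```bash
python3 - <<'E'
from h import *
st(); R=orient(45); G=C+.240*Z
plan(G-.056*R[:,2],R,1); plan(G+.014*R[:,2],R,8)
look('wrist','wrist2');look('scene','scene2')
E
```

```text
t 3.75 p [ 0.4846 -0.0596  0.2822] board [-16.7 -82.6 282.2] f [-0.3  0.   1. ] op 0.999 q [-0.68 -0.05  2.01  0.7   1.64 -0.66]
 z_tool(board) [-0.022  0.734 -0.679] ytool angle -8.5 ytool z 0.029
total [ 0.0002 -0.0213 -0.0026] [-1.89  2.02 -1.68] | per row/ 1 [0.0002, -0.0213, -0.0026] [-1.89, 2.02, -1.68]
total [ 0.0089  0.0274 -0.0521] [-1.89  2.02 -1.68] | per row/ 8 [0.0011, 0.0034, -0.0065] [-0.24, 0.25, -0.21]
```

View pics/scene2.png

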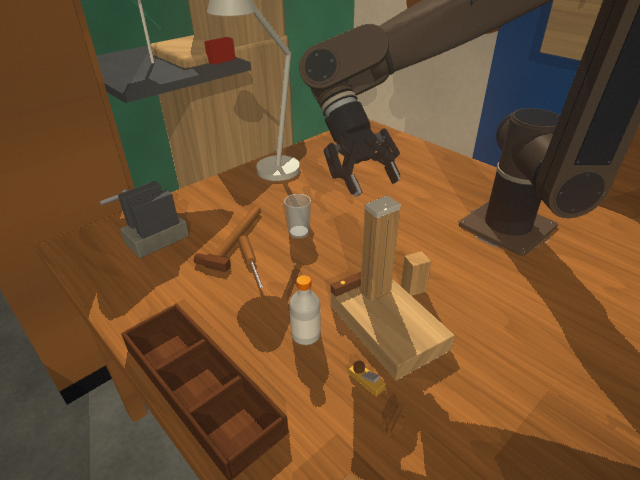

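View pics/wrist2.png

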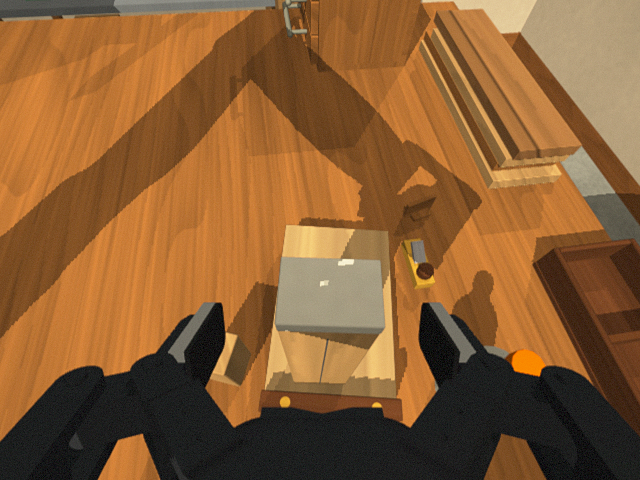

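Call:
move_arm(linear=[[0,-0.007,-0.001],[0,-0.007,-0.001],[0,-0.007,-0.001],[0,0,0]], twist=[[-0.6,0.7,-0.6],[-0.6,0.7,-0.6],[-0.6,0.7,-0.6],[0,0,0]])

```text
time: 4.18
eef_pos: [0.4863, -0.0814, 0.2837]
tcp_rot: [0.71, 0.595, 0.291, -0.241]
contact_force: [0.0, -0.3, 0.0]
opening: 0.999
```

```bash
python3 - <<'E'
from h import *
st(); R=orient(45); G=C+.240*Z
plan(G+.014*R[:,2],R,8)
E
```

```text
t 4.18 p [ 0.4863 -0.0814  0.2837] board [ -10.6 -103.7  283.7] f [ 0.  -0.3  0. ] op 0.999 q [-0.69 -0.04  1.98  0.66  1.63 -0.63]
 z_tool(board) [-0.017  0.7   -0.714] ytool angle -10.16 ytool z 0.004
total [ 0.0072  0.0493 -0.0536] [0.6  0.12 0.01] | per row/ 8 [0.0009, 0.0062, -0.0067] [0.08, 0.01, 0.0]
```

Call:
move_arm(linear=[[0.001,0.006,-0.007],[0.001,0.006,-0.007],[0.001,0.006,-0.007],[0.001,0.006,-0.007],[0.001,0.006,-0.007],[0.001,0.006,-0.007],[0.001,0.006,-0.007],[0,0.004,-0.003],[0,0,0],[0,0,0]], twist=[[0.1,0,0],[0.1,0,0],[0.1,0,0],[0.1,0,0],[0,0,0],[0,0,0],[0,0,0],[0,0,0],[0,0,0],[0,0,0]])

```text
time: 5.02
eef_pos: [0.4929, -0.0291, 0.2251]
tcp_rot: [0.709, 0.593, 0.293, -0.245]
contact_force: [0.1, -0.3, 0.1]
opening: 0.999
```

```bash
python3 - <<'E'
from h import *
st(); R=orient(45); G=C+.240*Z
plan(G+.014*R[:,2],R,1)
look('wrist','wrist3')
E
```

```text
t 5.02 p [ 0.4929 -0.0291  0.2251] board [-14.8 -51.1 225.1] f [ 0.1 -0.3  0.1] op 0.999 q [-0.6  -0.01  2.07  0.7   1.5  -0.63]
 z_tool(board) [-0.02   0.705 -0.709] ytool angle -10.1 ytool z -0.0
total [ 0.0006 -0.0031  0.005 ] [ 0.12 -0.04 -0.05] | per row/ 1 [0.0006, -0.0031, 0.005] [0.12, -0.04, -0.05]
```

View pics/wrist3.png

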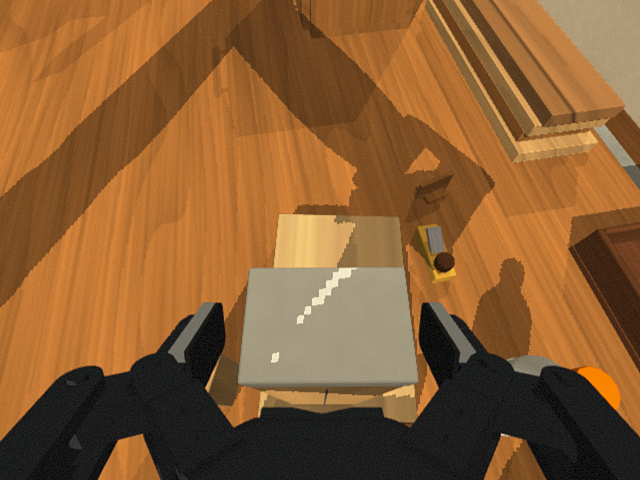

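Call:
move_arm(linear=[[0.0015,0,0],[0,0,0],[0,0,0],[0,0,0],[0,0,0],[0,0,0]], twist=[[0,0,0],[0,0,0],[0,0,0],[0,0,0],[0,0,0],[0,0,0]], grip=0.69, force=20)

```text
time: 5.57
eef_pos: [0.4958, -0.031, 0.2272]
tcp_rot: [0.709, 0.594, 0.293, -0.243]
contact_force: [-0.4, -0.0, -0.3]
opening: 0.696
```

```bash
python3 - <<'E'
from h import *
st(); R=orient(45); G=C+.240*Z
plan(G+.014*R[:,2],R,1)
look('wrist','wrist4')
E
```

```text
t 5.57 p [ 0.4958 -0.031   0.2272] board [-11.6 -52.3 227.2] f [-0.4 -0.  -0.3] op 0.696 q [-0.6  -0.    2.06  0.7   1.5  -0.63]
 z_tool(board) [-0.016  0.704 -0.71 ] ytool angle -10.2 ytool z 0.004
total [-0.0023 -0.0012  0.0029] [0.27 0.19 0.05] | per row/ 1 [-0.0023, -0.0012, 0.0029] [0.27, 0.19, 0.05]
```

View pics/wrist4.png

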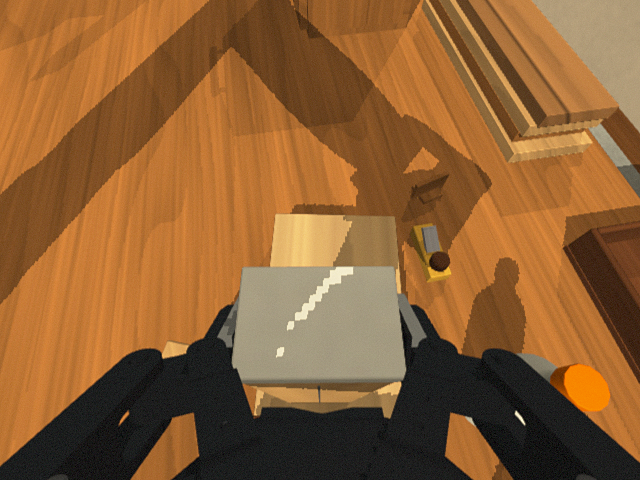

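Call:
move_arm(linear=[[0,0,0],[0,0,0],[0,0,0],[0,0,0],[0,0,0]], twist=[[0,0,0],[0,0,0],[0,0,0],[0,0,0],[0,0,0]], grip=0.6, force=20)

```text
time: 6.03
eef_pos: [0.4955, -0.0309, 0.2273]
tcp_rot: [0.709, 0.594, 0.293, -0.243]
contact_force: [-1.0, 0.3, -0.1]
opening: 0.642
```

```bash
cat >> h.py <<'E'
def arc(dth,n,behind=.0015,below=.001):
    s=get_state(); p=np.array(s['eef_pos']); Ep=E0-behind*BY-below*Z
    r=Ro.from_rotvec(-BX*np.radians(dth)); print('target',(Ep+r.apply(p-Ep)).round(4),'rotrow',(-BX*dth/n).round(2))
    for k in range(n):
        a=Ro.from_rotvec(-BX*np.radians(dth*k/n)).apply(p-Ep); b=Ro.from_rotvec(-BX*np.radians(dth*(k+1)/n)).apply(p-Ep); print((b-a).round(4).tolist(),end=', ')
    print()
E
python3 - <<'E'
from h import *
st(); look('scene','scene5'); arc(10,5)
E
```

```text
t 6.03 p [ 0.4955 -0.0309  0.2273] board [-11.9 -52.3 227.3] f [-1.   0.3 -0.1] op 0.642 q [-0.6  -0.    2.06  0.7   1.5  -0.63]
 z_tool(board) [-0.017  0.704 -0.71 ] ytool angle -10.17 ytool z 0.003
target [5.011e-01 5.000e-04 2.256e-01] rotrow [-1.97  0.35 -0.  ]
[0.0011, 0.0063, 0.0001], [0.0011, 0.0063, -0.0001], [0.0011, 0.0063, -0.0003], [0.0011, 0.0063, -0.0006], [0.0011, 0.0063, -0.0008],
```

View pics/scene5.png

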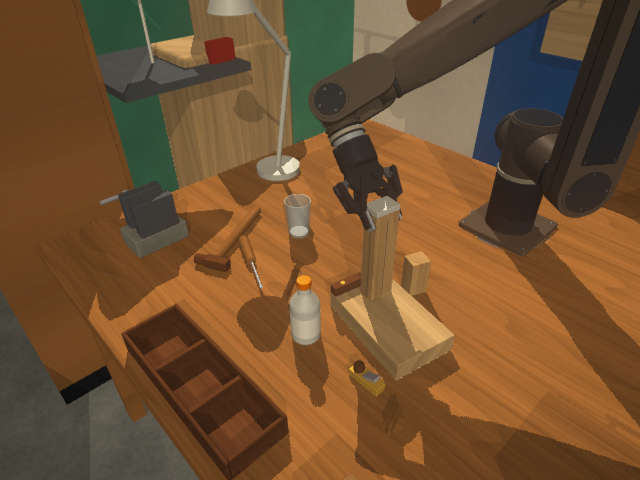

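Call:
move_arm(linear=[[0.001,0.006,0],[0.001,0.006,-0.0005],[0.001,0.006,-0.0005],[0.001,0.006,-0.0005],[0.001,0.006,-0.001]], twist=[[-2,0.35,0],[-2,0.35,0],[-2,0.35,0],[-2,0.35,0],[-2,0.35,0]])

```text
time: 6.5
eef_pos: [0.5009, -0.0003, 0.2258]
tcp_rot: [0.733, 0.612, 0.23, -0.19]
contact_force: [-0.4, 0.7, 0.3]
opening: 0.643
```

```bash
cat >> h.py <<'E'
# arc to absolute tilt angle th (deg of blank), from reference pose at grasp
P0=np.array([.4955,-.0309,.2273])
def arcto(th,n,behind=.0015,below=.001):
    s=get_state(); p=np.array(s['eef_pos']); R=Ro.from_quat(s['tcp_rot']).as_matrix(); z=R[:,2]
    tilt=np.degrees(np.arctan2(z@BY,-z[2])); cur=44.8-tilt
    Ep=E0-behind*BY-below*Z
    tg=lambda t: Ep+Ro.from_rotvec(-BX*np.radians(t)).apply(P0-Ep)
    print('tool-rot',cur.round(2),'off ideal arc(BX,BY,Z mm)',(np.array([(p-tg(cur))@BX,(p-tg(cur))@BY,(p-tg(cur))[2]])*1e3).round(1),
     'ideal pivot err', (np.array([np.linalg.norm((p-E0)-((p-E0)@BX)*BX)-np.linalg.norm((P0-E0)-((P0-E0)@BX)*BX)])*1e3).round(1))
    Rt=Ro.from_rotvec(-BX*np.radians(th)).as_matrix()@orient(44.8)
    dr=np.degrees(Ro.from_matrix(Rt@R.T).as_rotvec())/n; print('rotrow',dr.round(2).tolist())
    q=p
    for k in range(n):
        t=cur+(th-cur)*(k+1)/n; f=(k+1)/n; b=tg(t)+(1-f)*(p-tg(cur)); print((b-q).round(4).tolist(),end=', '); q=b
    print()
E
python3 - <<'E'
from h import *
st(); arcto(20,5)
E
```

```text
t 6.5 p [ 5.009e-01 -3.000e-04  2.258e-01] board [-12.9 -21.2 225.8] f [-0.4  0.7  0.3] op 0.643 q [-0.48 -0.06  2.06  0.59  1.38 -0.49]
 z_tool(board) [-0.012  0.569 -0.822] ytool angle -10.36 ytool z 0.003
tool-rot 10.1 off ideal arc(BX,BY,Z mm) [-0.1 -1.1  0.3] ideal pivot err [-0.1]
rotrow [-1.94, 0.38, 0.04]
[0.0012, 0.0064, -0.0011], [0.0012, 0.0063, -0.0013], [0.0011, 0.0063, -0.0015], [0.0011, 0.0062, -0.0017], [0.0011, 0.0062, -0.0019],
```

Call:
move_arm(linear=[[0.0012,0.0064,-0.0011],[0.0012,0.0063,-0.0013],[0.0011,0.0063,-0.0015],[0.0011,0.0062,-0.0017],[0.0011,0.0062,-0.0019]], twist=[[-1.95,0.38,0.04],[-1.95,0.38,0.04],[-1.95,0.38,0.04],[-1.95,0.38,0.04],[-1.95,0.38,0.04]])

```text
time: 6.92
eef_pos: [0.5068, 0.0323, 0.2184]
tcp_rot: [0.75, 0.628, 0.161, -0.134]
contact_force: [0.2, 0.3, -0.8]
opening: 0.644
```

```bash
python3 - <<'E'
from h import *
st(); look('scene','scene6');arcto(40,10)
E
```

```text
t 6.92 p [0.5068 0.0323 0.2184] board [-13.7  11.9 218.4] f [ 0.2  0.3 -0.8] op 0.644 q [-0.34 -0.08  2.05  0.44  1.27 -0.32]
 z_tool(board) [-0.009  0.41  -0.912] ytool angle -10.16 ytool z 0.002
tool-rot 20.61 off ideal arc(BX,BY,Z mm) [-0.3  0.7  0.8] ideal pivot err [0.5]
rotrow [-1.91, 0.35, -0.01]
[0.001, 0.0057, -0.0022], [0.001, 0.0056, -0.0024], [0.001, 0.0055, -0.0026], [0.001, 0.0054, -0.0027], [0.001, 0.0053, -0.0029], [0.001, 0.0052, -0.0031], [0.0009, 0.0051, -0.0033], [0.0009, 0.005, -0.0035], [0.0009, 0.0049, -0.0037], [0.0009, 0.0048, -0.0038],
```

View pics/scene6.png

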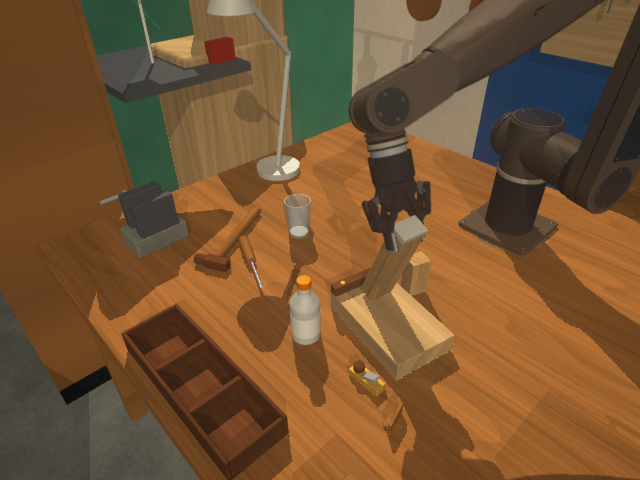

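Call:
move_arm(linear=[[0.001,0.0055,-0.0024],[0.001,0.0055,-0.0026],[0.001,0.0054,-0.0028],[0.001,0.0054,-0.003],[0.001,0.0053,-0.0031],[0.001,0.0052,-0.0033],[0.0009,0.0051,-0.0035],[0.0009,0.005,-0.0037],[0.0009,0.0049,-0.0039],[0.0009,0.0048,-0.004]], twist=[[-1.91,0.35,0],[-1.91,0.35,0],[-1.91,0.35,0],[-1.91,0.35,0],[-1.91,0.35,0],[-1.91,0.35,0],[-1.91,0.35,0],[-1.91,0.35,0],[-1.91,0.35,0],[-1.91,0.35,0]])

```text
time: 7.8
eef_pos: [0.5173, 0.088, 0.1891]
tcp_rot: [0.767, 0.641, 0.03, -0.026]
contact_force: [-1.1, 0.2, 0.5]
opening: 0.641
```

```bash
python3 - <<'E'
from h import *
st(); look('scene','scene7');arcto(50,5,.002,.002)
E
```

```text
t 7.8 p [0.5173 0.088  0.1891] board [-14.8  68.5 189.1] f [-1.1  0.2  0.5] op 0.641 q [-0.06 -0.01  2.    0.09  1.14  0.08]
 z_tool(board) [-0.003  0.079 -0.997] ytool angle -10.2 ytool z -0.0
tool-rot 40.27 off ideal arc(BX,BY,Z mm) [0.2 1.7 1.3] ideal pivot err [1.2]
rotrow [-1.92, 0.34, -0.0]
[0.0007, 0.0044, -0.0042], [0.0007, 0.0043, -0.0044], [0.0007, 0.0042, -0.0046], [0.0007, 0.004, -0.0047], [0.0006, 0.0039, -0.0049],
```

View pics/scene7.png

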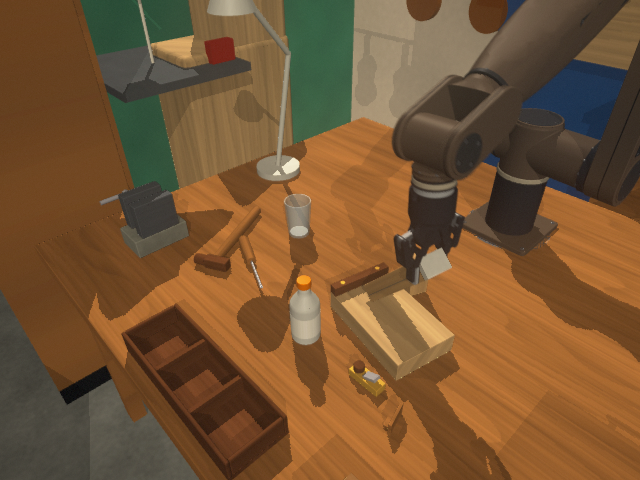

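```bash
python3 - <<'E'
import cv2
a=cv2.imread('pics/scene7.png')[200:380,320:500]; cv2.imwrite('pics/scene7c.png',cv2.resize(a,(600,600),interpolation=cv2.INTER_CUBIC))
E
```

```text
(no output)
```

View pics/scene7c.png

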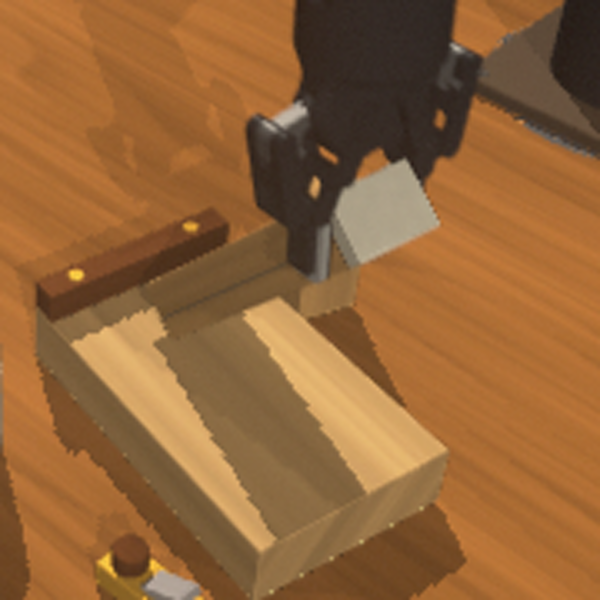

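```bash
cat >> h.py <<'E'
def proj(c,p):
    q,_=cv2.projectPoints(np.array([p],float),c['rvec'],c['tvec'],np.array([[c['fx'],0,c['cx']],[0,c['fy'],c['cy']],[0,0,1.]]),None); return q.reshape(2)
E
python3 - <<'E'
from h import *
c=dict(np.load('pics/scene7.npz'))
a=c['img'].copy()[200:380,320:500]; a=cv2.resize(a,(720,720),interpolation=cv2.INTER_CUBIC)
for sx in (-.0275,.0275):
  for h in (0,.22):
    for t in (0,.038):
      th=np.radians(40.3); l=Ro.from_rotvec(-BX*th)
      p=E0+sx*BX+l.apply(h*Z-t*BY); u=(proj(c,p)-[320,200])*4; cv2.circle(a,tuple(int(x) for x in u),4,(0,0,255) if t==0 else (255,0,0),-1)
cv2.imwrite('pics/s7o.png',a[:600])
E
```

```text
(no output)
```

View pics/s7o.png

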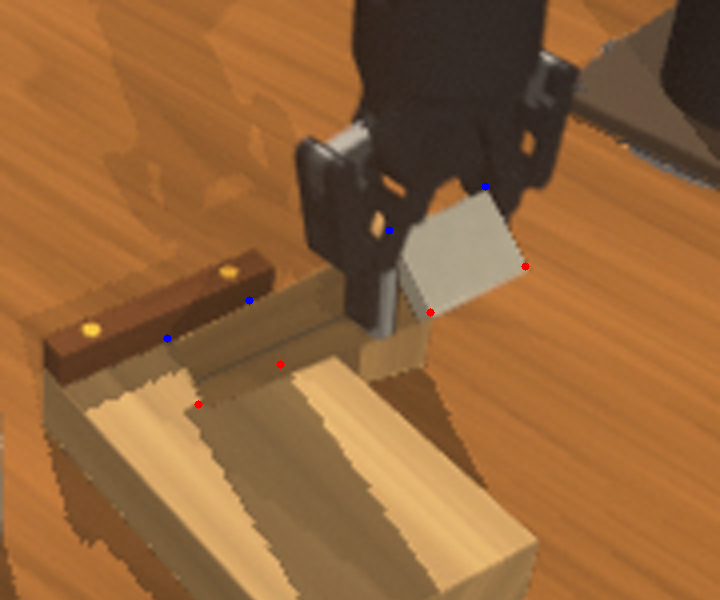

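The overlay of the expected pose matches the picture: the edge is still on the board (pixels 198,404 and 280,364) and the wax end lines up. I'm continuing the arc.

Call:
move_arm(linear=[[0.0007,0.0043,-0.0042],[0.0007,0.0042,-0.0044],[0.0007,0.0042,-0.0046],[0.0007,0.004,-0.0047],[0.0006,0.0039,-0.0049]], twist=[[-1.92,0.34,0],[-1.92,0.34,0],[-1.92,0.34,0],[-1.92,0.34,0],[-1.92,0.34,0]])

```text
time: 8.27
eef_pos: [0.5223, 0.1108, 0.168]
tcp_rot: [0.767, 0.64, -0.033, 0.029]
contact_force: [-0.2, 1.8, 1.2]
opening: 0.641
```

```bash
python3 - <<'E'
from h import *
st(); arcto(66,8,.002,.002)
E
```

```text
t 8.27 p [0.5223 0.1108 0.168 ] board [-14.5  91.9 168. ] f [-0.2  1.8  1.2] op 0.641 q [ 0.06  0.07  1.97 -0.09  1.13  0.28]
 z_tool(board) [ 0.004 -0.087 -0.996] ytool angle -10.27 ytool z 0.001
tool-rot 49.82 off ideal arc(BX,BY,Z mm) [1.4 1.5 1.9] ideal pivot err [1.4]
rotrow [-1.99, 0.37, 0.01]
[0.0005, 0.004, -0.0052], [0.0005, 0.0039, -0.0053], [0.0005, 0.0037, -0.0054], [0.0004, 0.0035, -0.0056], [0.0004, 0.0033, -0.0057], [0.0004, 0.0031, -0.0058], [0.0003, 0.0029, -0.0059], [0.0003, 0.0027, -0.006],
```

Call:
move_arm(linear=[[0.0005,0.004,-0.0051],[0.0005,0.0039,-0.0053],[0.0005,0.0037,-0.0054],[0.0004,0.0035,-0.0056],[0.0004,0.0033,-0.0057],[0.0004,0.0031,-0.0058],[0.0003,0.0029,-0.0059],[0.0003,0.0027,-0.006]], twist=[[-1.99,0.37,0.01],[-1.99,0.37,0.01],[-1.99,0.37,0.01],[-1.99,0.37,0.01],[-1.99,0.37,0.01],[-1.99,0.37,0.01],[-1.99,0.37,0.01],[-1.99,0.37,0.01]])

```text
time: 8.93
eef_pos: [0.528, 0.1393, 0.1253]
tcp_rot: [0.755, 0.629, -0.142, 0.118]
contact_force: [0.7, 1.8, 1.4]
opening: 0.641
```

```bash
python3 - <<'E'
from h import *
st(); arcto(80,7,.002,.002); c=look('scene','scene8')
a=c['img'].copy()[200:380,320:500]; a=cv2.resize(a,(720,720),interpolation=cv2.INTER_CUBIC)
for sx in (-.0275,.0275):
  for h in (0,.22):
    for t in (0,.038):
      th=np.radians(66); l=Ro.from_rotvec(-BX*th)
      p=E0+sx*BX+l.apply(h*Z-t*BY); u=(proj(c,p)-[320,200])*4; cv2.circle(a,tuple(int(x) for x in u),4,(0,0,255) if t==0 else (255,0,0),-1)
cv2.imwrite('pics/s8o.png',a[:600])
E
```

```text
t 8.93 p [0.528  0.1393 0.1253] board [-14.7 121.  125.3] f [0.7 1.8 1.4] op 0.641 q [ 0.22  0.24  1.89 -0.37  1.19  0.57]
 z_tool(board) [ 0.007 -0.362 -0.932] ytool angle -10.36 ytool z -0.001
tool-rot 66.06 off ideal arc(BX,BY,Z mm) [2.  1.6 2.5] ideal pivot err [1.8]
rotrow [-1.96, 0.34, 0.03]
[0.0001, 0.0025, -0.0062], [0.0001, 0.0023, -0.0063], [0.0001, 0.0021, -0.0063], [0.0, 0.0019, -0.0064], [-0.0, 0.0016, -0.0065], [-0.0, 0.0014, -0.0066], [-0.0001, 0.0012, -0.0066],
```

View pics/s8o.png

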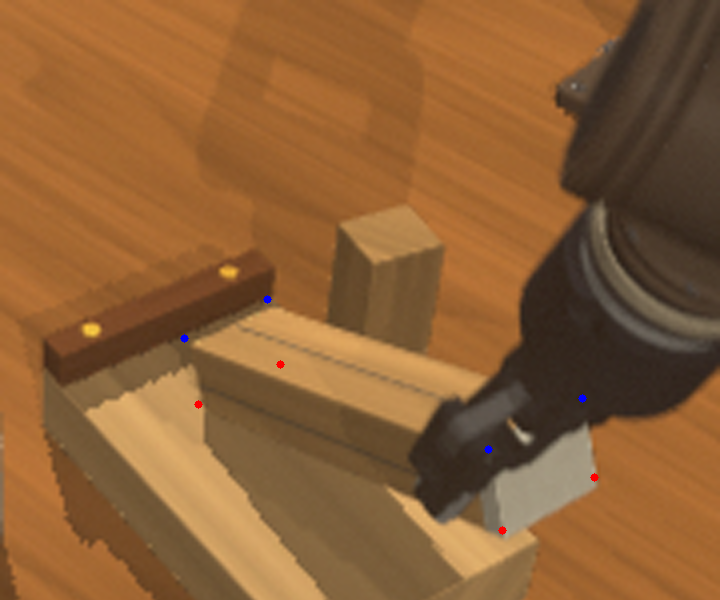

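Call:
move_arm(linear=[[0,0.0025,-0.0061],[0,0.0023,-0.0062],[0,0.0021,-0.0063],[0,0.0018,-0.0064],[0,0.0016,-0.0065],[0,0.0014,-0.0066],[0,0.0012,-0.0066]], twist=[[-1.96,0.34,0.03],[-1.96,0.34,0.03],[-1.96,0.34,0.03],[-1.96,0.34,0.03],[-1.96,0.34,0.03],[-1.96,0.34,0.03],[-1.96,0.34,0.03]])

```text
time: 9.57
eef_pos: [0.5306, 0.1539, 0.0808]
tcp_rot: [0.732, 0.611, -0.231, 0.192]
contact_force: [0.4, 2.8, 0.4]
opening: 0.644
```

```bash
python3 - <<'E'
from h import *
st(); arcto(86,5,.001,.0); c=look('scene','scene9')
a=c['img'].copy()[200:380,320:500]; a=cv2.resize(a,(720,720),interpolation=cv2.INTER_CUBIC)
for sx in (-.0275,.0275):
  for h in (0,.22):
    for t in (0,.038):
      th=np.radians(80); l=Ro.from_rotvec(-BX*th)
      p=E0+sx*BX+l.apply(h*Z-t*BY); u=(proj(c,p)-[320,200])*4; cv2.circle(a,tuple(int(x) for x in u),4,(0,0,255) if t==0 else (255,0,0),-1)
cv2.imwrite('pics/s9o.png',a[:600])
E
```

```text
t 9.57 p [0.5306 0.1539 0.0808] board [-15.2 135.8  80.8] f [0.4 2.8 0.4] op 0.644 q [ 0.32  0.42  1.81 -0.55  1.28  0.76]
 z_tool(board) [ 0.013 -0.573 -0.82 ] ytool angle -10.34 ytool z -0.002
tool-rot 79.74 off ideal arc(BX,BY,Z mm) [ 1.9  3.4 -3.1] ideal pivot err [1.7]
rotrow [-1.24, 0.2, 0.04]
[-0.0004, 0.0002, -0.0033], [-0.0004, 0.0001, -0.0033], [-0.0004, 0.0, -0.0033], [-0.0004, -0.0001, -0.0033], [-0.0004, -0.0001, -0.0033],
```

View pics/s9o.png

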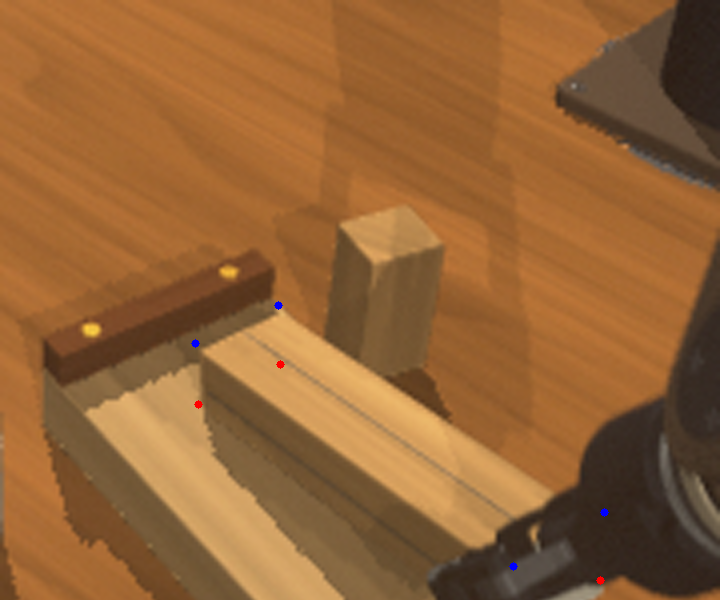

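```bash
cat >> h.py <<'E'
def face(c,poly):
    m=np.zeros((480,640),np.uint8); cv2.fillPoly(m,[np.array(poly,int)],1); P=cloud(c)[m>0]; P=P[np.isfinite(P[:,0])]
    m0=P.mean(0); n=np.linalg.svd(P-m0,full_matrices=False)[2][2]; n*=np.sign(n[2]); res=((P-m0)@n).std()
    print('n board',np.round([n@bx,n@e,n[2]],4),'pitch deg',np.degrees(np.arctan2(n@e,n[2])).round(2),'mean board mm',(bc(m0)*1e3).round(1),'res',res.round(5))
E
python3 - <<'E'
from h import *
c=dict(np.load('pics/scene9.npz'))
face(c,[(375,287),(390,281),(450,325),(440,334)])
E
```

```text
n board [-0.002  -0.1556  0.9878] pitch deg -8.95 mean board mm [-12.2  53.1  99.1] res 0.00094
```

Call:
move_arm(linear=[[0,0.0006,-0.0038],[0,0.0005,-0.0038],[0,0.0005,-0.0038],[0,0.0005,-0.0038],[0,0.0004,-0.0038]], twist=[[-1.2,0.2,0],[-1.2,0.2,0],[-1.2,0.2,0],[-1.2,0.2,0],[-1.2,0.2,0]])

```text
time: 10.03
eef_pos: [0.5306, 0.156, 0.059]
tcp_rot: [0.719, 0.599, -0.272, 0.224]
contact_force: [-0.4, 2.0, -0.3]
opening: 0.641
```

```bash
python3 - <<'E'
from h import *
st(); c=look('scene','scene10')
face(c,[(375,290),(388,284),(440,325),(430,332)])
cv2.imwrite('pics/s10c.png',cv2.resize(c['img'][200:400,320:520],(600,600),interpolation=cv2.INTER_CUBIC))
E
```

```text
t 10.03 p [0.5306 0.156  0.059 ] board [-15.6 137.8  59. ] f [-0.4  2.  -0.3] op 0.641 q [ 0.35  0.5   1.78 -0.62  1.33  0.83]
 z_tool(board) [ 0.013 -0.659 -0.752] ytool angle -10.43 ytool z -0.003
n board [-0.0047 -0.0358  0.9993] pitch deg -2.05 mean board mm [-10.9  41.2  86.9] res 0.00113
```

View pics/s10c.png

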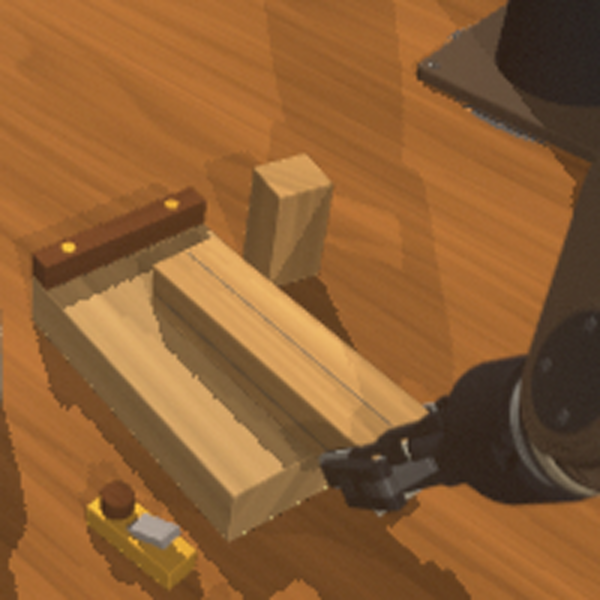

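Call:
move_arm(linear=[[0,0.0002,-0.002],[0,0.0002,-0.002],[0,0.0001,-0.0015],[0,0,0]], twist=[[-0.7,0.12,0],[-0.6,0.1,0],[-0.5,0.1,0],[0,0,0]])

```text
time: 10.42
eef_pos: [0.5301, 0.1563, 0.0525]
tcp_rot: [0.713, 0.595, -0.287, 0.236]
contact_force: [0.6, -1.2, 0.4]
opening: 0.64
```

```bash
python3 - <<'E'
from h import *
st(); c=look('scene','scene11')
face(c,[(375,291),(388,285),(440,325),(430,332)])
E
```

```text
t 10.42 p [0.5301 0.1563 0.0525] board [-16.1 138.   52.5] f [ 0.6 -1.2  0.4] op 0.64 q [ 0.36  0.53  1.77 -0.65  1.36  0.85]
 z_tool(board) [ 0.012 -0.689 -0.725] ytool angle -10.45 ytool z -0.005
n board [-0.0136  0.0016  0.9999] pitch deg 0.09 mean board mm [-12.   40.9  84.3] res 0.00113
```

Call:
move_arm(linear=[[0,0,-0.001],[0,0,-0.001],[0,0,0]], twist=[[-0.3,0.05,0],[0,0,0],[0,0,0]])

```text
time: 10.72
eef_pos: [0.5302, 0.1563, 0.0524]
tcp_rot: [0.713, 0.593, -0.289, 0.237]
contact_force: [-0.2, -0.9, -0.3]
opening: 0.644
```

```bash
python3 - <<'E'
from h import *
st(); c=look('scene','scene12'); c2=look('wrist','wrist12'); look('top','top12')
face(c,[(375,291),(388,285),(440,325),(430,332)])
E
```

```text
t 10.72 p [0.5302 0.1563 0.0524] board [-16.  138.   52.4] f [-0.2 -0.9 -0.3] op 0.644 q [ 0.36  0.53  1.77 -0.65  1.36  0.86]
 z_tool(board) [ 0.011 -0.693 -0.721] ytool angle -10.61 ytool z -0.004
n board [-0.0092  0.0078  0.9999] pitch deg 0.45 mean board mm [-11.7  41.   84.6] res 0.00108
```

View pics/wrist12.png

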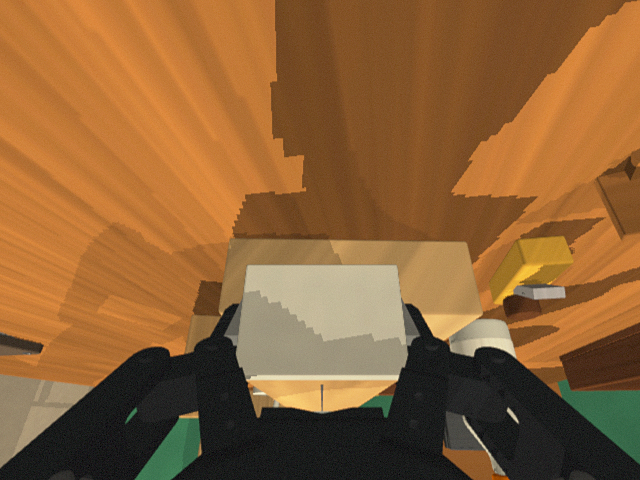

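View pics/top12.png

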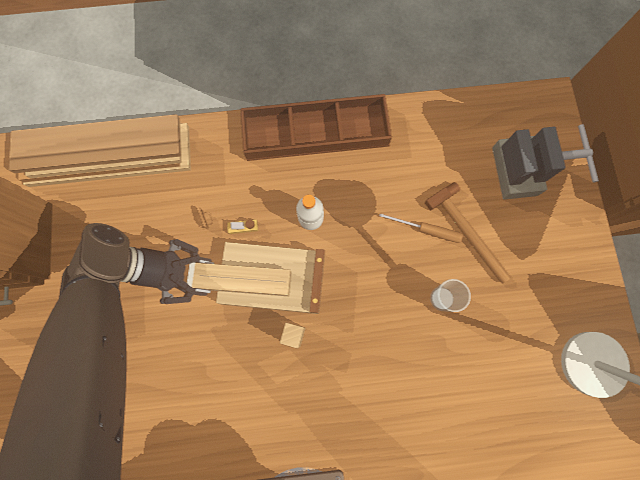

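```bash
python3 - <<'E'
from h import *
c=dict(np.load('pics/top12.npz')); P=cloud(c); b=bc(P); z=P[...,2]
def fit(m):
    q=b[m]; A=np.c_[q[:,:2],np.ones(len(q))]; s,*_=np.linalg.lstsq(A,q[:,2],rcond=None); print(len(q),'slope deg x,y',np.degrees(s[:2]).round(2),'z at y=-40,+110 (x=-13):',[(s@[-.013,y,1]*1e3).round(1) for y in(-.04,.11)])
m=(b[...,0]>-.038)&(b[...,0]<.008)&(b[...,1]>-.036)&(b[...,1]<.11)&(abs(z-.085)<.02); fit(m)
m2=(b[...,0]>.025)&(b[...,0]<.065)&(b[...,1]>-.09)&(b[...,1]<.11)&(abs(z-.045)<.01); fit(m2)
mm=(abs(z-.084)<.006)&(abs(b[...,0])<.07)&(b[...,1]>-.09)&(b[...,1]<.125)
r=cv2.minAreaRect((b[mm][:,:2]*1e3).astype(np.float32)); print(r, cv2.boxPoints(r).round(1).tolist())
E
```

```text
1429 slope deg x,y [-0.26 -0.61] z at y=-40,+110 (x=-13): [np.float64(83.8), np.float64(82.2)]
1521 slope deg x,y [-0.21  0.07] z at y=-40,+110 (x=-13): [np.float64(44.3), np.float64(44.5)]
((-13.820472717285156, 39.764774322509766), (55.25151443481445, 170.8048095703125), 1.0389924049377441) [[-43.0, 124.69999694824219], [-39.900001525878906, -46.099998474121094], [15.300000190734863, -45.099998474121094], [12.300000190734863, 125.69999694824219]]
```

Call:
move_arm(linear=[[0,0,0.001],[0,0,0.0005],[0,0,0]], twist=[[0.4,-0.07,0],[0.3,-0.05,0],[0,0,0]])

```text
time: 11.12
eef_pos: [0.5301, 0.1562, 0.0527]
tcp_rot: [0.715, 0.595, -0.283, 0.233]
contact_force: [-0.3, 1.7, -0.1]
opening: 0.642
```

```bash
cat >> h.py <<'E'
def flat(c,y1=.11):
    P=cloud(c); b=bc(P); z=P[...,2]
    def fit(m):
        q=b[m]; A=np.c_[q[:,:2],np.ones(len(q))]; s,*_=np.linalg.lstsq(A,q[:,2],rcond=None); print(len(q),'slope deg x,y',np.degrees(s[:2]).round(2),'z at y=-40,+110 (x=-13):',[(s@[-.013,y,1]*1e3).round(1) for y in(-.04,.11)])
    fit((b[...,0]>-.034)&(b[...,0]<.006)&(b[...,1]>-.036)&(b[...,1]<y1)&(abs(z-.085)<.02)); fit((b[...,0]>.025)&(b[...,0]<.065)&(b[...,1]>-.09)&(b[...,1]<.11)&(abs(z-.045)<.01))
    mm=(abs(z-.084)<.006)&(abs(b[...,0])<.07)&(b[...,1]>-.11)&(b[...,1]<.2)
    r=cv2.minAreaRect((b[mm][:,:2]*1e3).astype(np.float32)); print(r, cv2.boxPoints(r).round(1).tolist())
E
python3 - <<'E'
from h import *
st(); c=look('top','top13'); flat(c); c=look('scene','scene13')
face(c,[(375,291),(388,285),(440,325),(430,332)])
E
```

```text
t 11.12 p [0.5301 0.1562 0.0527] board [-16.1 137.9  52.7] f [-0.3  1.7 -0.1] op 0.642 q [ 0.36  0.52  1.77 -0.64  1.35  0.85]
 z_tool(board) [ 0.011 -0.682 -0.731] ytool angle -10.55 ytool z -0.004
1247 slope deg x,y [0.33 0.1 ] z at y=-40,+110 (x=-13): [np.float64(82.2), np.float64(82.5)]
1524 slope deg x,y [0.32 0.03] z at y=-40,+110 (x=-13): [np.float64(43.8), np.float64(43.9)]
((-18.54413414001465, 69.58256530761719), (232.67770385742188, 99.37922668457031), 87.63238525390625) [[-73.0, -44.599998474121094], [26.299999237060547, -48.70000076293945], [35.900001525878906, 183.8000030517578], [-63.400001525878906, 187.89999389648438]]
n board [-3.8e-03  1.0e-04  1.0e+00] pitch deg 0.0 mean board mm [-12.2  40.6  83.9] res 0.00113
```

Call:
move_arm(linear=[[0,0,0],[0,0,0],[0,0,0],[0,0,0],[0,0,0]], twist=[[0,0,0],[0,0,0],[0,0,0],[0,0,0],[0,0,0]], grip=0.8)

```text
time: 11.63
eef_pos: [0.5298, 0.1554, 0.0521]
tcp_rot: [0.714, 0.595, -0.284, 0.233]
contact_force: [-0.4, -0.1, -0.1]
opening: 0.8
```

Call:
move_arm(linear=[[0.002,0.01,0.011],[0.002,0.013,0.014],[0.003,0.02,0.021],[0.004,0.02,0.021],[0.004,0.02,0.021],[0.004,0.02,0.021],[0,0,0]], twist=[[0,0,0],[0,0,0],[0,0,0],[0,0,0],[0,0,0],[0,0,0],[0,0,0]])

```text
time: 12.22
eef_pos: [0.547, 0.2644, 0.1688]
tcp_rot: [0.714, 0.595, -0.286, 0.231]
contact_force: [1.0, -0.2, 1.7]
opening: 0.804
```

```bash
python3 - <<'E'
from h import *
st(); c=look('top','top14'); flat(c,.17); look('scene','scene14')
E
```

```text
t 12.22 p [0.547  0.2644 0.1688] board [-21.6 247.3 168.8] f [ 1.  -0.2  1.7] op 0.804 q [ 0.49  0.5   1.55 -0.56  1.62  0.8 ]
 z_tool(board) [ 0.005 -0.684 -0.73 ] ytool angle -10.64 ytool z -0.011
1745 slope deg x,y [0.24 0.04] z at y=-40,+110 (x=-13): [np.float64(82.1), np.float64(82.2)]
1521 slope deg x,y [0.17 0.05] z at y=-40,+110 (x=-13): [np.float64(44.0), np.float64(44.1)]
((-14.525047302246094, 64.76416015625), (55.216270446777344, 221.14065551757812), 1.1626813411712646) [[-44.400001525878906, 174.8000030517578], [-39.900001525878906, -46.29999923706055], [15.300000190734863, -45.20000076293945], [10.800000190734863, 175.89999389648438]]
```

View pics/scene14.png

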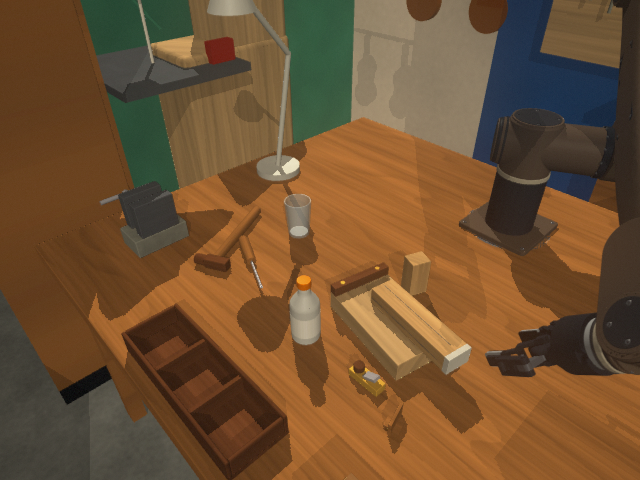

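View pics/top14.png

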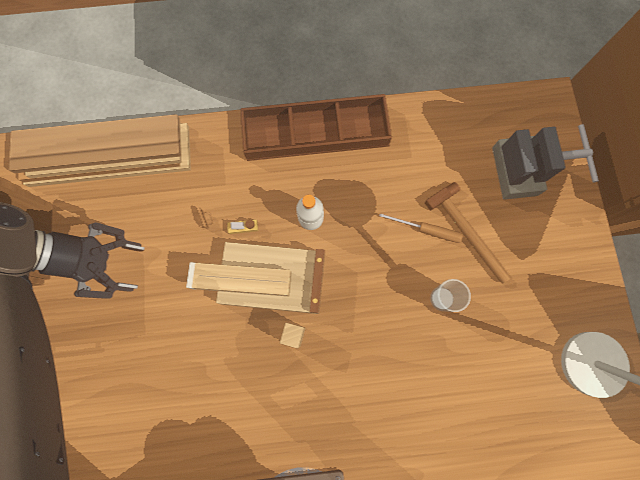

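```bash
cat >> h.py <<'E'
def bw(x,y,z): return B0+x*bx+y*e+z*Z
E
python3 - <<'E'
from h import *
R=orient(-10,e); plan(bw(-.016,.215,.067),R,10)
E
```

```text
total [ 0.0009 -0.0297 -0.0974] [32.58 -7.41 -1.26] | per row/ 10 [0.0001, -0.003, -0.0097] [3.26, -0.74, -0.13]
```

Call:
move_arm(linear=[[0,0,0],[0,0,0],[0,0,0],[0,-0.003,-0.005],[0,-0.003,-0.01],[0,-0.003,-0.012],[0,-0.003,-0.012],[0,-0.003,-0.012],[0,-0.004,-0.012],[0,-0.004,-0.012],[0,-0.003,-0.01],[0,-0.003,-0.006],[0,0,0],[0,0,0]], twist=[[3.3,-0.74,-0.13],[3.3,-0.74,-0.13],[3.3,-0.74,-0.13],[3.3,-0.74,-0.13],[3.3,-0.74,-0.13],[3.3,-0.74,-0.13],[3.3,-0.74,-0.13],[3.3,-0.74,-0.13],[3.2,-0.74,-0.13],[3,-0.74,-0.13],[0,0,0],[0,0,0],[0,0,0],[0,0,0]], grip=0.2)

```text
time: 13.48
eef_pos: [0.527, 0.2169, 0.0461]
tcp_rot: [0.774, 0.627, -0.078, 0.04]
contact_force: [1.0, 0.5, -0.2]
opening: 0.2
```

```bash
python3 - <<'E'
from h import *
st();R=orient(-10,e); plan(bw(-.016,.215,.067),R,3);plan(bw(-.016,.196,.067),R,4); look('scene','scene15'); look('wrist','wrist15')
E
```

```text
t 13.48 p [0.527  0.2169 0.0461] board [-31.5 196.7  46.1] f [ 1.   0.5 -0.2] op 0.2 q [ 0.27  0.36  1.88 -0.16  1.02  0.57]
 z_tool(board) [-0.037 -0.171 -0.985] ytool angle -12.17 ytool z -0.036
total [0.0189 0.0147 0.0209] [-0.54 -2.    0.42] | per row/ 3 [0.0063, 0.0049, 0.007] [-0.18, -0.67, 0.14]
total [ 0.015  -0.0039  0.0209] [-0.54 -2.    0.42] | per row/ 4 [0.0037, -0.001, 0.0052] [-0.13, -0.5, 0.11]
```

View pics/scene15.png

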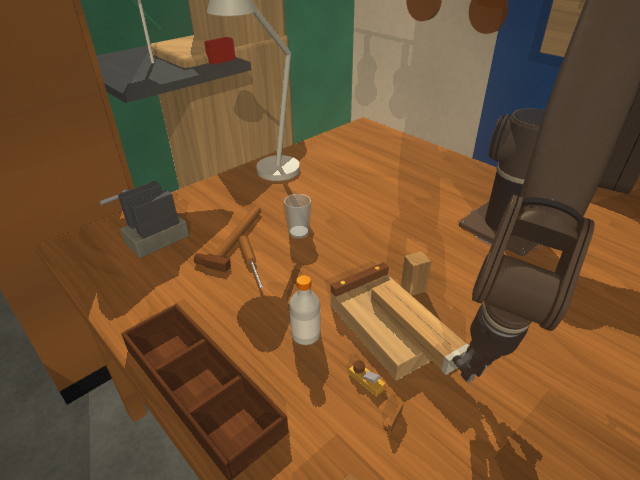

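View pics/wrist15.png

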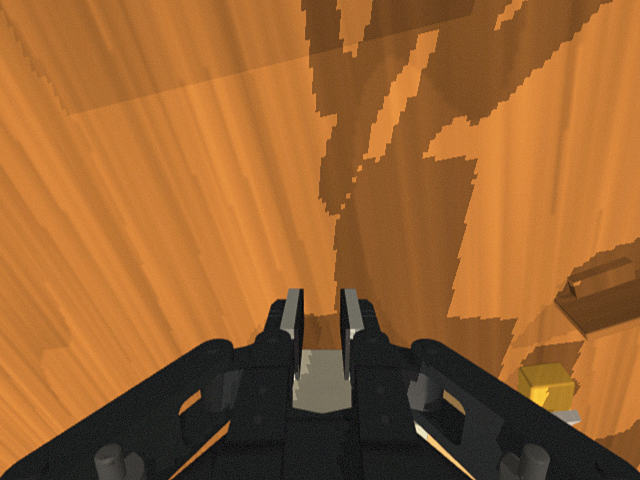

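Call:
move_arm(linear=[[0.003,0.008,0.005],[0.005,0.003,0.007],[0.006,0,0.007],[0.004,0,0.003],[0,0,0]], twist=[[-0.1,-0.5,0.1],[-0.1,-0.5,0.1],[-0.1,-0.5,0.1],[-0.1,-0.5,0.1],[0,0,0]])

```text
time: 14.0
eef_pos: [0.5499, 0.233, 0.0746]
tcp_rot: [0.772, 0.63, -0.062, 0.057]
contact_force: [1.2, 0.6, 0.3]
opening: 0.2
```

```bash
python3 - <<'E'
from h import *
st();R=orient(-10,e); plan(bw(-.016,.205,.066),R,1);plan(bw(-.016,.191,.066),R,4); look('scene','scene16'); c=look('wrist','wrist16'); look('top','top16')
E
```

```text
t 14.0 p [0.5499 0.233  0.0746] board [-12.4 217.1  74.6] f [1.2 0.6 0.3] op 0.2 q [ 0.29  0.35  1.83 -0.18  1.04  0.59]
 z_tool(board) [ 0.011 -0.168 -0.986] ytool angle -11.48 ytool z 0.011
total [-0.006  -0.0111 -0.0086] [-0.22  0.67 -0.27] | per row/ 1 [-0.006, -0.0111, -0.0086] [-0.22, 0.67, -0.27]
total [-0.0089 -0.0248 -0.0086] [-0.22  0.67 -0.27] | per row/ 4 [-0.0022, -0.0062, -0.0021] [-0.05, 0.17, -0.07]
```

View pics/wrist16.png

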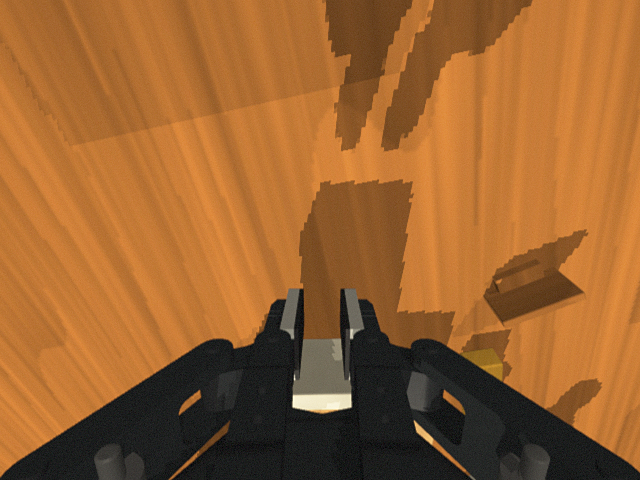

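View pics/top16.png

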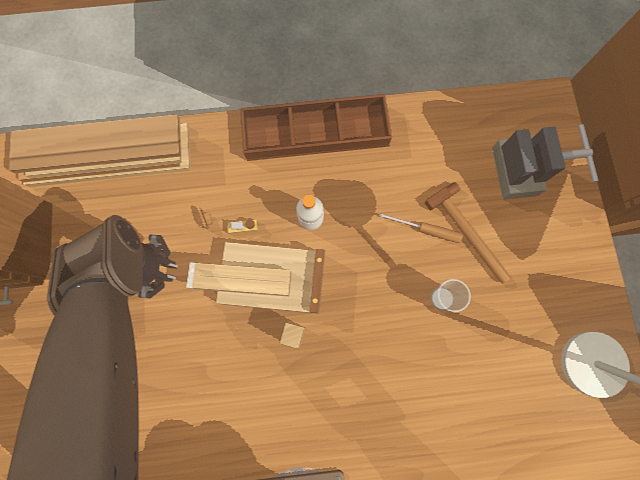

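Call:
move_arm(linear=[[-0.002,-0.003,-0.004],[-0.002,-0.003,-0.003],[-0.0015,-0.004,-0.001],[-0.001,-0.004,0],[0,0,0]], twist=[[-0.1,0.3,-0.1],[-0.1,0.3,-0.1],[0,0,-0.1],[0,0,0],[0,0,0]])

```text
time: 14.57
eef_pos: [0.539, 0.2158, 0.0619]
tcp_rot: [0.773, 0.628, -0.072, 0.053]
contact_force: [-0.3, -0.4, 0.8]
opening: 0.199
```

```bash
python3 - <<'E'
from h import *
st();R=orient(-10,e); plan(bw(-.016,.191,.066),R,4); look('scene','scene17')
E
```

```text
t 14.57 p [0.539  0.2158 0.0619] board [-19.6 198.1  61.9] f [-0.3 -0.4  0.8] op 0.199 q [ 0.27  0.35  1.86 -0.18  1.03  0.58]
 z_tool(board) [-0.008 -0.178 -0.984] ytool angle -11.88 ytool z -0.008
total [ 0.002  -0.0077  0.0041] [ 0.13 -0.49  0.13] | per row/ 4 [0.0005, -0.0019, 0.001] [0.03, -0.12, 0.03]
```

Call:
move_arm(linear=[[0.001,-0.003,0.001],[0.001,-0.003,0.001],[0,-0.003,0],[0,-0.003,0],[-0.001,-0.003,0],[0,0,0]], twist=[[0,-0.2,0.1],[0,-0.2,0],[0,0,0],[0,0,0],[0,0,0],[0,0,0]])

```text
time: 15.12
eef_pos: [0.5406, 0.2, 0.0643]
tcp_rot: [0.773, 0.628, -0.067, 0.055]
contact_force: [-0.7, 0.4, -0.4]
opening: 0.2
```

```bash
python3 - <<'E'
from h import *
st();R=orient(-10,e); plan(bw(-.016,.160,.066),R,10); c=look('scene','scene18'); flat(look('top','top18'),.12)
cv2.imwrite('pics/s18c.png',cv2.resize(c['img'][220:400,340:520],(600,600),interpolation=cv2.INTER_CUBIC))
E
```

```text
t 15.12 p [0.5406 0.2    0.0643] board [-14.7 182.9  64.3] f [-0.7  0.4 -0.4] op 0.2 q [ 0.24  0.33  1.88 -0.19  1.02  0.56]
 z_tool(board) [ 0.001 -0.174 -0.985] ytool angle -11.81 ytool z 0.001
total [-0.0059 -0.0222  0.0017] [0.01 0.05 0.06] | per row/ 10 [-0.0006, -0.0022, 0.0002] [0.0, 0.01, 0.01]
1330 slope deg x,y [-0.14 -0.01] z at y=-40,+110 (x=-13): [np.float64(82.2), np.float64(82.1)]
1532 slope deg x,y [ 0.36 -0.09] z at y=-40,+110 (x=-13): [np.float64(44.0), np.float64(43.7)]
((-15.034957885742188, 73.07481384277344), (55.372920989990234, 246.28628540039062), 0.7969326376914978) [[-44.400001525878906, 195.8000030517578], [-41.0, -50.400001525878906], [14.399999618530273, -49.70000076293945], [10.899999618530273, 196.60000610351562]]
```

View pics/s18c.png

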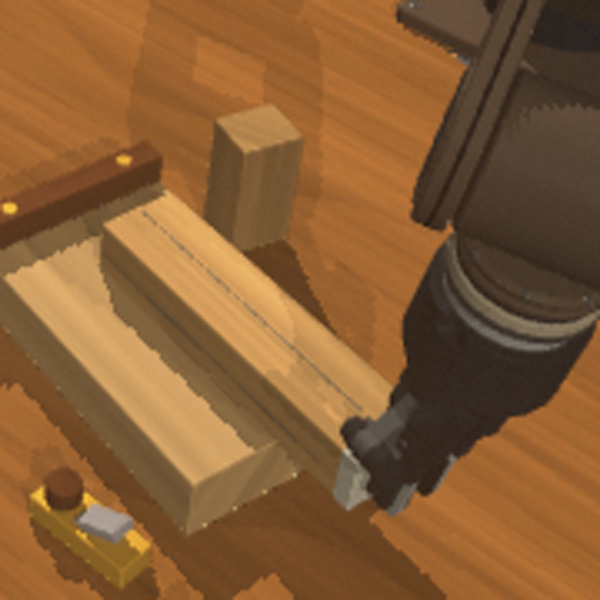

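Call:
move_arm(linear=[[-0.0008,-0.0035,0],[-0.0008,-0.0035,0],[-0.0008,-0.0035,0],[-0.0008,-0.0035,0],[-0.0008,-0.0035,0],[-0.0008,-0.0035,0],[-0.0008,-0.0035,0],[-0.0008,-0.0035,0],[0,0,0]], twist=[[0,0,0],[0,0,0],[0,0,0],[0,0,0],[0,0,0],[0,0,0],[0,0,0],[0,0,0],[0,0,0]])

```text
time: 15.97
eef_pos: [0.534, 0.1708, 0.0646]
tcp_rot: [0.773, 0.628, -0.066, 0.055]
contact_force: [0.7, 1.3, -0.9]
opening: 0.2
```

```bash
python3 - <<'E'
from h import *
st();R=orient(-10,e); plan(bw(-.015,.142,.066),R,6); c=look('scene','scene19'); flat(look('top','top19'),.10)
E
```

```text
t 15.97 p [0.534  0.1708 0.0646] board [-15.2 153.   64.6] f [ 0.7  1.3 -0.9] op 0.2 q [ 0.2   0.29  1.92 -0.19  1.    0.51]
 z_tool(board) [ 0.002 -0.17  -0.985] ytool angle -11.79 ytool z 0.002
total [-0.002  -0.0108  0.0014] [-0.15  0.17  0.04] | per row/ 6 [-0.0003, -0.0018, 0.0002] [-0.03, 0.03, 0.01]
1159 slope deg x,y [-0.12 -0.05] z at y=-40,+110 (x=-13): [np.float64(82.2), np.float64(82.1)]
1517 slope deg x,y [-0.04  0.06] z at y=-40,+110 (x=-13): [np.float64(44.1), np.float64(44.3)]
((-17.00309944152832, 42.29087829589844), (55.24605178833008, 244.22389221191406), 0.18268807232379913) [[-45.0, 164.3000030517578], [-44.20000076293945, -79.9000015258789], [11.0, -79.69999694824219], [10.199999809265137, 164.5]]
```

Call:
move_arm(linear=[[-0.0007,-0.0035,0],[-0.0007,-0.0035,0],[-0.0007,-0.0035,0],[-0.0004,-0.002,0],[0,0,0]], twist=[[0,0,0],[0,0,0],[0,0,0],[0,0,0],[0,0,0]])

```text
time: 16.48
eef_pos: [0.5315, 0.1579, 0.0647]
tcp_rot: [0.773, 0.629, -0.065, 0.055]
contact_force: [0.9, 1.9, -0.8]
opening: 0.201
```

```bash
python3 - <<'E'
from h import *
st(); c=look('scene','scene20'); flat(look('top','top20'),.10)
E
```

```text
t 16.48 p [0.5315 0.1579 0.0647] board [-15.1 139.8  64.7] f [ 0.9  1.9 -0.8] op 0.201 q [ 0.18  0.28  1.94 -0.19  0.99  0.49]
 z_tool(board) [ 0.003 -0.17  -0.986] ytool angle -11.77 ytool z 0.003
1150 slope deg x,y [-0.51  0.14] z at y=-40,+110 (x=-13): [np.float64(81.9), np.float64(82.3)]
1528 slope deg x,y [-0.07  0.  ] z at y=-40,+110 (x=-13): [np.float64(44.2), np.float64(44.2)]
((-17.021575927734375, 25.914047241210938), (237.028076171875, 55.4756965637207), 89.83747100830078) [[-45.099998474121094, -92.5], [10.399999618530273, -92.69999694824219], [11.100000381469727, 144.3000030517578], [-44.400001525878906, 144.5]]
```

~2 mm to go; I'm advancing slowly and watching the force.

Call:
move_arm(linear=[[-0.0003,-0.0015,0],[-0.0003,-0.0015,0],[-0.0002,-0.001,0]], twist=[[0,0,0],[0,0,0],[0,0,0]])

```text
time: 16.83
eef_pos: [0.5311, 0.1554, 0.0647]
tcp_rot: [0.773, 0.628, -0.064, 0.054]
contact_force: [0.4, 7.7, -0.9]
opening: 0.2
```

```bash
python3 - <<'E'
from h import *
st(); c=look('scene','scene21'); flat(look('top','top21'),.10)
E
```

```text
t 16.83 p [0.5311 0.1554 0.0647] board [-15.  137.3  64.7] f [ 0.4  7.7 -0.9] op 0.2 q [ 0.17  0.28  1.95 -0.19  0.99  0.49]
 z_tool(board) [ 0.003 -0.166 -0.986] ytool angle -11.81 ytool z 0.003
1156 slope deg x,y [0.59 0.04] z at y=-40,+110 (x=-13): [np.float64(82.1), np.float64(82.2)]
1526 slope deg x,y [-0.33  0.07] z at y=-40,+110 (x=-13): [np.float64(44.4), np.float64(44.6)]
((-17.140567779541016, 25.504165649414062), (241.3151397705078, 55.2508430480957), 89.941162109375) [[-44.900001525878906, -95.0999984741211], [10.399999618530273, -95.19999694824219], [10.600000381469727, 146.10000610351562], [-44.599998474121094, 146.1999969482422]]
```

Butted: the push force is 7.7 N and the foot reads −95. A slightly firmer push will seat it.

Call:
move_arm(linear=[[-0.0004,-0.002,0],[-0.0006,-0.003,0],[0,0,0]], twist=[[0,0,0],[0,0,0],[0,0,0]])

```text
time: 17.18
eef_pos: [0.5312, 0.1558, 0.065]
tcp_rot: [0.775, 0.628, -0.057, 0.051]
contact_force: [-0.2, -0.6, -0.6]
opening: 0.2
```

```bash
python3 - <<'E'
from h import *
st()
E
```

```text
t 17.18 p [0.5312 0.1558 0.065 ] board [-14.9 137.8  65. ] f [-0.2 -0.6 -0.6] op 0.2 q [ 0.17  0.27  1.95 -0.17  0.98  0.48]
 z_tool(board) [ 0.006 -0.152 -0.988] ytool angle -11.95 ytool z 0.007
```

Call:
move_arm(linear=[[0.001,0.004,0],[0.002,0.008,0],[0.003,0.015,0],[0.004,0.02,0.005],[0.004,0.02,0.02],[0.004,0.02,0.03],[0.004,0.02,0.03],[0,0.01,0.03],[0,0,0],[0,0,0]], twist=[[0,0,0],[0,0,0],[0,0,0],[0,0,0],[0,0,0],[0,0,0],[0,0,0],[0,0,0],[0,0,0],[0,0,0]])

```text
time: 18.02
eef_pos: [0.5508, 0.2822, 0.1825]
tcp_rot: [0.774, 0.628, -0.064, 0.051]
contact_force: [-0.2, -0.1, -0.3]
opening: 0.202
```

```bash
python3 - <<'E'
from h import *
st(); c=look('scene','scene22'); t=look('top','top22'); flat(t,.12)
for uv in [(292,336),(309,202),(240,226),(208,217)]: print(uv,np.round(world(t,*uv),4))
cv2.imwrite('pics/s22c.png',cv2.resize(c['img'][220:400,320:500],(600,600),interpolation=cv2.INTER_CUBIC))
cv2.imwrite('pics/t22c.png',cv2.resize(t['img'][180:360,180:360],(600,600),interpolation=cv2.INTER_CUBIC))
E
```

```text
t 18.02 p [0.5508 0.2822 0.1825] board [-21.5 265.5 182.5] f [-0.2 -0.1 -0.3] op 0.202 q [ 0.36  0.27  1.71 -0.14  1.25  0.62]
 z_tool(board) [-0.001 -0.163 -0.987] ytool angle -11.83 ytool z -0.001
1323 slope deg x,y [-0.04  0.07] z at y=-40,+110 (x=-13): [np.float64(82.0), np.float64(82.2)]
1512 slope deg x,y [ 0.42 -0.02] z at y=-40,+110 (x=-13): [np.float64(43.8), np.float64(43.7)]
((-17.061132431030273, 14.991897583007812), (220.2086639404297, 55.3510627746582), 89.97482299804688) [[-44.79999923706055, -95.0999984741211], [10.600000381469727, -95.0999984741211], [10.699999809265137, 125.0999984741211], [-44.70000076293945, 125.0999984741211]]
(292, 336) [ 0.3827 -0.0203  0.088 ]
(309, 202) [ 0.6506 -0.0854  0.1492]
(240, 226) [0.6477 0.0829 0.0226]
(208, 217) [0.6835 0.1616 0.0033]
```

View pics/t22c.png

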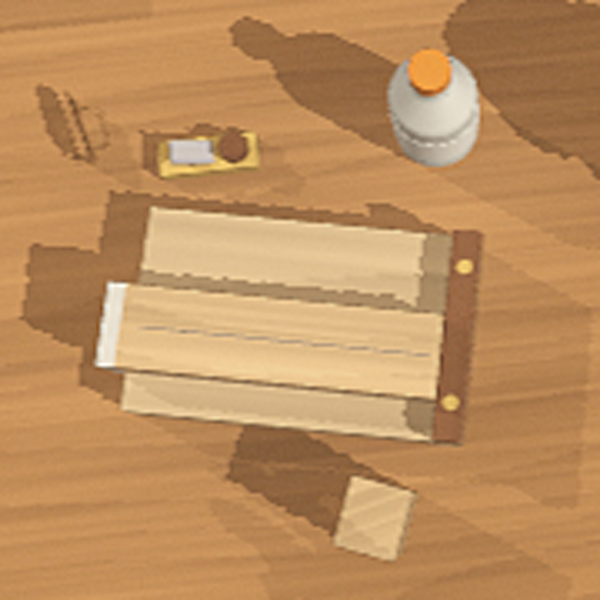

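View pics/s22c.png

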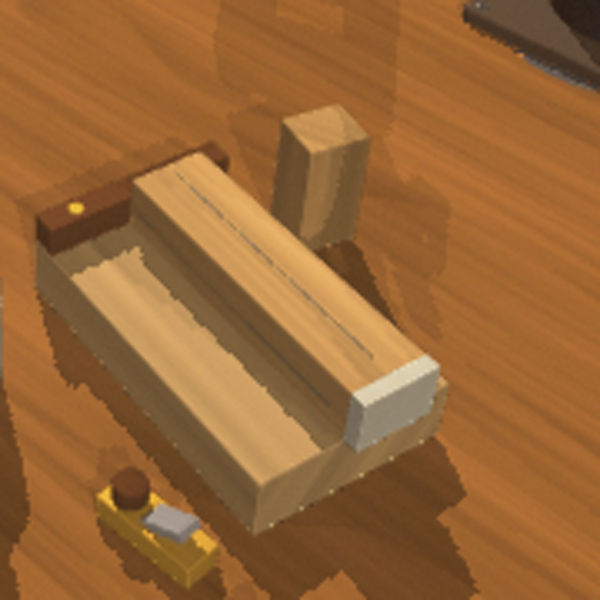

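The top picture shows the blank flat and square, its foot against the stop (crop 440,355) and the wax end about 10 mm past the open end (crop 110,325). The bystanders I checked have not moved.

```bash
python3 -c "
from plant import *
print(sign_off())"
```

```text
the job is handed in; nothing more can be done
None
```

The blank is tipped over, laid flat on its broad side and butted against the stop, and the job is handed in. It took about 18 s of the 64 s allowed.

- **Tipping:** I pinched the blank lightly (20 N) near its top. I then turned the tool with it about its +y foot edge until it lay flat, held by the fingers all the way.
- **Pushing:** I let go and pushed the sealed end with the fingertips until the force rose to about 8 N against the stop. Then I backed off clear of everything.
- **Final position:** The last top-camera check put the foot at board y = −95.1 mm (the stop face is at −95) and the sealed end at +125.1 mm, which is the 10 mm overhang. The blank is square to the stop within about 0.1° and flat within about 0.1° along its length.
- **Other things:** The glue bottle, offcut, finger plane and bridge read the same as before to within about 3 mm. The gouge, mallet and jar were not measured again; the arm did not go near them.

**Disagreements:**
- **Foot rise:** Near the end of laying it down, one depth reading showed the blank rocked about 0.6° the wrong way over the board's open end. That would put the foot up about 1.5 mm. I eased the tool back and it read flat before I let go.
- **Edge shift:** Late in the tipping, the camera overlay put the edge about 2 mm further from the stop than expected. After release it read about 1 mm closer to the stop than at the start, so any skid was within measuring error.

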